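# Reload the takeaway-cup dispenser

## Task

Reload the empty cup dispenser: lift the white dust cap off it and set the cap down flat on the counter, knob up. Then take the sleeve of green cups as it stands, mouths down, set it in the open dispenser and press it straight down against the spring until the topmost rim too has snapped under the retaining fingers and the sleeve stays down when you let go. Leave the orange cups, the mug, the bell and the sugar jar where they are.

Things in the scene. Friction and masses are not known exactly. Their poses are not given: they have to be found in the camera images.
- tube: Empty cup dispenser, fixed, under the dust cap at the start: a steel tube on a 136 mm flange, with a black collar 114 mm across, 104 mm high at its top. Origin on the tube's axis at counter level, z up. The collar's mouth is a funnel, 104 mm wide at the top, narrowing to 91 mm at 92 mm up. The tube's bore is 91 mm.
- tube_fingers (a point): On the empty dispenser's axis, 83 mm above the counter: centre of its ring of six hinged grey retaining fingers, which leave a 75 mm circle. A rim pushed down swings them down and passes; then they snap back above it and let nothing up. Just below them a white pusher plate on a spring carries the cups.
- pusher (a joint): The pusher plate in the empty dispenser: 0 m when up (its face 80 mm above the counter), grows as it is pushed down, hard stop at 0.072 m. The spring takes 4 N at 0, rising to 15 N at the stop; the fingers add 2 to 5 N.
- full_tube: The other dispenser, same size, fixed and full: an orange cup, bottom up, stands out of its collar up to 208 mm above the counter. Origin on its axis at counter level. Nothing to do there.
- cap_knob (a point): Middle of the knob of the loose dust cap: a white disc 123 mm across with a shallow skirt and a black knob, a cylinder 28 mm in diameter, 32 mm tall. This point is 16 mm above the disc's upper face and 28 mm above the skirt's lower edge (so 28 mm above the counter when set down). 120 g. The skirt hangs 8 mm over the collar: lift straight up.
- green_center (a point): Sleeve of five nested green cups, one rigid piece, standing mouths down on the counter, 148 mm tall, 0.14 to 0.22 kg. This point is on its axis half-way up (74 mm); z up along the axis. The uppermost 39 mm is a straight cylinder 58 mm in diameter: grip it there. Its top is flat and can be pressed on. Five rims, 84 mm wide, 4 mm high, 12 mm apart, lowest at the lower edge.
- green_rim (a point): Centre of the upper face of the green sleeve's topmost rim, 52 mm above its lower edge, 96 mm below its top. Latched, it rests 82 mm above the counter; one rim short it is 7 to 12 mm higher. To be sure to snap under the fingers it must be pushed to about 67 mm above the counter (60 is the pusher's stop); let go, it rises to rest against them.
- orange_center (a point): Bystander: a similar sleeve of taller orange cups, 178 mm tall, 84 mm wide, standing on the counter; this point is half-way up its axis.
- mug_center (a point): Bystander: a white mug, 80 mm wide, 95 mm tall, with a handle; this point is half-way up its axis.
- bell_center (a point): Bystander: a forged brass bell, 72 mm wide, 84 mm tall; this point is half-way up its axis.
- sugar_center (a point): Bystander: an amber sugar jar with a steel lid, 76 mm wide, 130 mm tall; this point is half-way up its axis.

How it is judged:
By the outcome, as a careful person would: the job done as asked, in the order asked, and still so for the second after the job is handed in, with the robot touching nothing.
It also fails if it takes over 58 s, if anything falls off the work surface, if the arm or the gripper's body presses on something with over 40 N, if the wrist force passes 120 N, or if a joint passes its speed limit or range.

## Robot

A 6-joint arm with a two-finger parallel gripper is mounted at the origin on the work surface. World frame = base frame: x ahead of the robot, y to its left, z up, the work surface at z = 0. Lengths are in mm, angles in rad, forces in N, time in s.
With the tool pointing down it reaches from about 275 to 750 mm from the base axis. Payload 10.2 kg.
Tool frame: the origin (TCP) lies between the finger pads; the fingertips stand 17 mm ahead of it and the grasp point (between the pads) lies 2 mm behind it; z points along the fingers, y is the line along which they close (so a half turn about z gives the same grasp; the last joint's range is limited). The gripper opens to 85 mm and grips with 20 to 120 N. Pads are 22 mm wide; open, the fingers measure 114 mm over their backs; the gripper's body (76 mm by 85 mm) begins 54 mm behind the grasp point. The pads swing forward as they close: fully open they stand 13 mm farther back than shut.
Start: joints at [0.917, 0.313, 1.498, -0, 1.331, -0.223], TCP at [219.252, 477.032, 248.294] pointing down, gripper open.
Joint ranges: [-2.94, 2.94], [-0.97, 2.17], [0.19, 2.56], [-1.23, 4.37], [0.02, 3.11], [-2.88, 2.88]. Speed limits (rad/s): [2.39, 2.39, 3.01, 3.14, 3.14, 3.14].

## Interface

Orientations are given as a unit quaternion [w, x, y, z].
In Python, from rig import * gives the robot as it stands.
- The arm moves only by the tool step_arm, never from a script. Its argument "commands" is text: rows parted by semicolons, each of 7 numbers parted by spaces: the opening, from 0 (shut) to 1 (fully open), then the shift along the tool's x, y, z in cm, then the turn, a rotation vector about the tool's x, y, z in rad. In form: hand x y z rx ry rz; .... A call has 1 to 20 rows; each row is the pose to reach, as a shift and turn from the pose commanded when the call began, along the tool's axes at that moment; what a row does not reach only later rows make up. A row lasts 1/12 s, in which the tool goes at most 41.7 mm and 7.16 degrees, less where a joint would pass 70% of its speed; a pose out of reach is approached as far as the arm can. A call with a gripper value outside its range is refused whole. The fingers move at their own pace and stop on an object; "newtons" is the grip in N (left out, the last holds). Time passes only in rows, so rows that repeat a pose let the fingers close. It gives the time, the measured TCP pose, the force, the opening and the grip force at its end, in the units of the state.
- sense(): the state, without advancing time (a new reading comes with each control period).
- capture(name): name is "side" or "top" or "wrist"; returns the picture (420x560x3 uint8, red, green, blue); there is no depth.
- camera_model(name): a dict with "mtx" (3x3 intrinsics, pixels), "eye" and "rotation" of the camera in the world. Camera axes: x right, y down, z forward; pixel columns grow to the right and rows downward; lengths in mm; the calibration is good to about 2 mm. A picture is of the moment at which its call begins: read the wrist's pose just before it. camera_model takes no time and is no camera call; for the wrist camera it gives the pose at the moment of the call.
- finish_job(): hands the job in; it is judged then, once.
Trained networks look in the newest picture that a camera, given by its name, has taken for a name from the list of things; names that differ only in an ending like _2 or _b are one class to them, and where a whole thing is asked for, a point or a joint stands for the part that bears it (a point fixed in the world has none). Each returns a list of dicts, best first, with "score" (0 to 1); they miss things now and then, are a little off and sometimes report something else, mostly with a low value. They report only what shows in the picture. A call takes as long as a camera call.
- search_frame(camera, label): "rect" ([centre column, centre row, width, height] in pixels, round what is visible of it).
- trace(camera, label): "mask" (420x560 bool, what is visible of it) and "rect" ([centre column, centre row, width, height] in pixels, round what is visible of it).
- spot_point(camera, label): "xy" ([column, row] in pixels: a listed point, or the origin of a listed thing).
The state is a dict: "time_s": time; "joints": joint angles; "dq": joint speeds; "tau": joint torques, N m; "eef_pos": TCP position; "ee_rot": TCP orientation; "force": force on the tool from outside, world axes, zero at the start; "wrist_torque": the same for the moment, N m; "grip_width": opening from 0.0 (shut) to 1.0 (fully open); "grip_force": force on a finger pad.
Only numpy, scipy, OpenCV 4.12 (cv2) and the standard library are available. Lean on these libraries where they do the work, as an engineer would, in place of code of your own. Each camera call takes 0.05 s, during which the arm holds its last target. There are 200 camera calls.

## Working session

There is one attempt and no reset: what is moved stays moved. The work goes in short steps, Python scripts to look and compute and a tool call to move; the robot and the scene stay as the last step left them, time stands still between calls to the robot, and variables do not carry over. Pictures are saved under pics/ and viewed, at most 10 in all, crops included, and the job is handed in when it is done.

Besides the shell and the picture viewer there is one more tool, called after "Request:" as name(argument=value, ...) on one line, values as JSON. step_arm: Moves the arm, as the interface text tells. Its arguments: {"type":"object","properties":{"commands":{"type":"string"},"newtons":{"type":"number"}},"required":["commands"]}

```bash
mkdir -p pics
cat > h.py <<'E'
from rig import *
import numpy as np, cv2
from scipy.spatial.transform import Rotation as R
def ray(m,xy):
    K=np.array(m["mtx"]);d=np.array(m["rotation"])@np.linalg.solve(K,[xy[0],xy[1],1.]);return np.array(m["eye"]),d
def atz(m,xy,z):
    e,d=ray(m,xy);return (e+d*(z-e[2])/d[2]).round(1)
def tri(obs):
    A=np.zeros((3,3));b=np.zeros(3)
    for m,xy in obs:
        e,d=ray(m,xy);d=d/np.linalg.norm(d);P=np.eye(3)-np.outer(d,d);A+=P;b+=P@e
    return np.linalg.solve(A,b).round(1)
def rot(s):
    q=s["ee_rot"];return R.from_quat([q[1],q[2],q[3],q[0]])
def shift(s,p):
    return (rot(s).inv().apply(np.array(p)-s["eef_pos"])/10).round(2)
def save(im,n): cv2.imwrite("pics/"+n,cv2.cvtColor(im,cv2.COLOR_RGB2BGR))
E
python3 - <<'E'
from h import *
t=capture("top");s=capture("side");save(t,"top0.png");save(s,"side0.png")
mt=camera_model("top");ms=camera_model("side")
print(mt["eye"],ms["eye"])
H=dict(cap_knob=132-16+16,green_center=74,green_rim=52,tube=0,full_tube=0,orange_center=89,mug_center=47.5,bell_center=42,sugar_center=65)
for n,h in H.items():
    a=spot_point("top",n)[:2];b=spot_point("side",n)[:2]
    print(n,[(np.round(x["xy"],1).tolist(),round(x["score"],2),atz(mt,x["xy"],h)) for x in a],[(np.round(x["xy"],1).tolist(),round(x["score"],2),atz(ms,x["xy"],h)) for x in b], tri([(mt,a[0]["xy"]),(ms,b[0]["xy"])]) if a and b else '')
st=sense();print(st["time_s"],st["eef_pos"],rot(st).as_matrix().round(3).tolist())
E
```

```text
[ 374.9158533    17.77032682 1201.21807288] [ 364.51722742 -903.5775145   808.61352345]Traceback (most recent call last):
  File "<stdin>", line 8, in <module>
  File "h.py", line 7, in atz
    e,d=ray(m,xy);return (e+d*(z-e[2])/d[2]).round(1)
        ~~~^^^^^^
  File "h.py", line 5, in ray
    K=np.array(m["mtx"]);d=np.array(m["rotation"])@np.linalg.solve(K,[xy[0],xy[1],1.]);return np.array(m["eye"]),d
                           ~~~~~~~~~~~~~~~~~~~~~~~^~~~~~~~~~~~~~~~~~~~~~~~~~~~~~~~~~~~
ValueError: matmul: Input operand 1 has a mismatch in its core dimension 0, with gufunc signature (n?,k),(k,m?)->(n?,m?) (size 3 is different from 4)
```

```bash
python3 - <<'E'
s=open('h.py').read()
s=s.replace('d=np.array(m["rotation"])@np.linalg.solve(K,[xy[0],xy[1],1.])','q=m["rotation"];d=R.from_quat([q[1],q[2],q[3],q[0]]).apply(np.linalg.solve(K,[xy[0],xy[1],1.]))')
open('h.py','w').write(s)
E
python3 - <<'E'
from h import *
mt=camera_model("top");ms=camera_model("side")
H=dict(cap_knob=132-16+16,green_center=74,green_rim=52,tube=0,full_tube=0,orange_center=89,mug_center=47.5,bell_center=42,sugar_center=65)
for n,h in H.items():
    a=spot_point("top",n)[:2];b=spot_point("side",n)[:2]
    print(n,[(np.round(x["xy"],1).tolist(),round(x["score"],2),atz(mt,x["xy"],h)) for x in a],[(np.round(x["xy"],1).tolist(),round(x["score"],2),atz(ms,x["xy"],h)) for x in b], tri([(mt,a[0]["xy"]),(ms,b[0]["xy"])]) if a and b else '')
st=sense();print(st["time_s"],st["eef_pos"],rot(st).as_matrix().round(3).tolist())
E
```

```text
cap_knob [([330.7, 217.0], 0.92, array([ 585.2, -129.3,  132. ]))] [([291.6, 237.2], 0.71, array([ 579.8, -145.5,  132. ])), ([344.6, 194.5], 0.67, array([749.4, -22.7, 132. ]))] [ 585.8 -130.8  119.2]
green_center [([407.0, 265.8], 0.89, array([ 452.4, -325.4,   74. ])), ([331.4, 217.8], 0.34, array([ 594.3, -139. ,   74. ]))] [([254.8, 329.4], 0.91, array([ 457.1, -325.5,   74. ]))] [ 454.8 -325.6   74. ]
green_rim [([248.0, 221.2], 0.73, array([604.5,  87.9,  52. ])), ([402.0, 266.7], 0.57, array([ 452.4, -318.4,   52. ]))] [([251.7, 340.2], 0.55, array([ 448.7, -332.2,   52. ]))] [ 610.5  107.3 -492.9]
tube [([319.0, 228.3], 0.55, array([ 580.5, -110.9,    0. ]))] [([290.4, 271.1], 0.79, array([ 585.7, -118. ,    0. ]))] [ 584.5 -111.9   -6.5]
full_tube [([250.0, 217.8], 0.84, array([624.5,  84.8,   0. ])), ([405.2, 268.5], 0.6, array([ 450.3, -341.9,    0. ]))] [([279.4, 218.2], 0.8, array([610.6,  88.6,   0. ]))] [616.6  85.1   3.8]
orange_center [] [([207.8, 157.6], 0.76, array([450.4, 311.1,  89. ]))] 
mug_center [([139.5, 212.9], 0.92, array([649.2, 387.7,  47.5]))] [([268.6, 151.7], 0.62, array([646.4, 368.4,  47.5]))] [652.1 392.2  33.3]
bell_center [([400.7, 208.9], 0.74, array([ 612.8, -339. ,   42. ]))] [([334.1, 333.2], 0.75, array([ 612.6, -349.8,   42. ])), ([280.5, 218.9], 0.64, array([599.8,  33.5,  42. ]))] [ 615.4 -342.3   31.6]
sugar_center [([255.0, 151.6], 0.71, array([800.9,  57.2,  65. ]))] [([249.8, 337.1], 0.68, array([ 445.2, -334. ,   65. ])), ([341.5, 194.6], 0.59, array([779.2,  66.2,  65. ]))] [ 675.6   -7.1 -194.2]
1.1 [219.22237926 477.0401232  248.27386052] [[-0.909, 0.418, -0.0], [0.418, 0.909, -0.0], [0.0, -0.0, -1.0]]
```

View pics/top0.png

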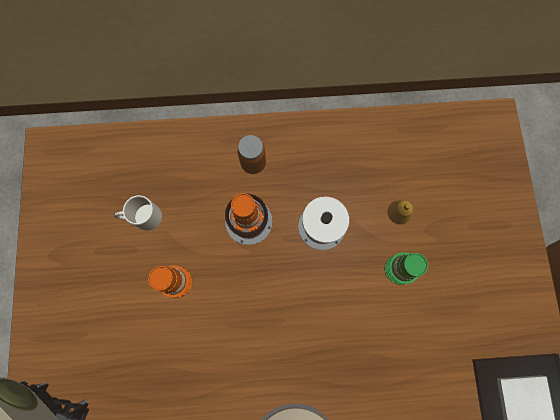

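View pics/side0.png

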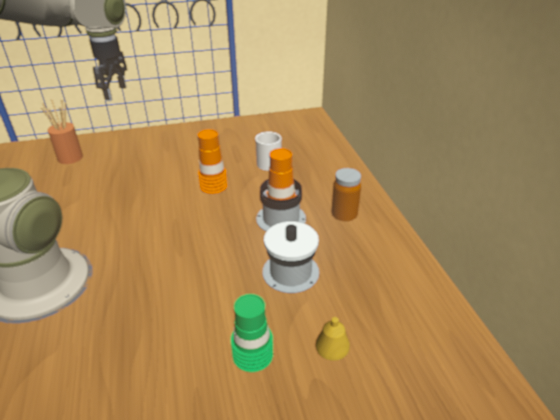

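Top: knob at about (326,217), the white cap disc centred at (326,220), green top at (416,265), orange sleeve (161,279), sugar jar (251,147), bell (404,207). Side: knob (291,233), green sleeve (251,330). The network's knob spot in the top view is 4 px off, so I refine by colour.

Run:
```python
from h import *
mt=camera_model("top");ms=camera_model("side")
def load(n): return cv2.imread("pics/"+n)
def blob(im,mask,box):
    m=np.zeros(mask.shape,np.uint8);x0,y0,x1,y1=box;m[y0:y1,x0:x1]=mask[y0:y1,x0:x1]
    n,l,st,c=cv2.connectedComponentsWithStats(m);k=1+np.argmax(st[1:,4])
    cs,_=cv2.findContours((l==k).astype(np.uint8),0,1);cc=max(cs,key=len)
    return c[k],st[k],cv2.fitEllipse(cv2.convexHull(cc))
t=load("top0.png").astype(int);s=load("side0.png").astype(int)
w=(t.min(2)>170).astype(np.uint8)
c,st,e=blob(t,w,(290,185,360,255));print("cap",st,e,atz(mt,e[0],108))
k=(t.max(2)<70).astype(np.uint8);c,st,e=blob(t,k,(315,205,340,232));print("knob",st,c,atz(mt,c,136))
g=((t[...,1]>110)&(t[...,1]-t[...,2]>60)).astype(np.uint8)
c,st,e=blob(t,g,(398,248,432,282));print("green",st,e,atz(mt,e[0],148))
ws=(s.min(2)>185).astype(np.uint8);c,st,e=blob(s,ws,(255,215,330,275));print("cap side",st,e,atz(ms,e[0],107))
k=(s.max(2)<70).astype(np.uint8);c,st,e=blob(s,k,(280,222,302,246));print("knob side",st,c,atz(ms,c,124))
for n,cam in (("green_center","side"),("tube","top"),("full_tube","top"),("green_center","top")):
    r=trace(cam,n)
    if r: print(n,cam,np.round(r[0]["rect"],1),round(r[0]["score"],2))
```

```text
cap [ 303  197   46   45 1529] ((325.3721008300781, 219.0077362060547), (44.78926086425781, 46.44413757324219), 118.72314453125) [ 585.5 -118.2  108. ]
knob [321 212  11  12  96] [326.10416667 217.76041667] [ 583.2 -116.9  136. ]
green [398 253  30  29 431] ((406.0010986328125, 266.5076904296875), (30.257524490356445, 41.81611251831055), 80.84587860107422) [ 445.7 -300.2  148. ]
cap side [ 263  221   55   39 1455] ((289.9117126464844, 238.56500244140625), (39.814823150634766, 56.822330474853516), 102.3758773803711) [ 582.8 -121.1  107. ]Traceback (most recent call last):
  File "<stdin>", line 16, in <module>
  File "<stdin>", line 6, in blob
    return _wrapfunc(a, 'argmax', axis=axis, out=out, **kwds)
    return bound(*args, **kwds)
ValueError: attempt to get argmax of an empty sequence
```

Request:
step_arm(commands="1 -5 -3 -2.5 0 0 0;1 -58 -38.8 -2.5 0 0 0;1 -58 -38.8 -2.5 0 0 0;1 -58 -38.8 -2.5 0 0 0;1 -58 -38.8 -2.5 0 0 0;1 -58 -38.8 -2.5 0 0 0;1 -58 -38.8 -2.5 0 0 0;1 -58 -38.8 -2.5 0 0 0;1 -58 -38.8 -2.5 0 0 0;1 -58 -38.8 -2.5 0 0 0;1 -58 -38.8 -2.5 0 0 0;1 -58 -38.8 -2.5 0 0 0;1 -58 -38.8 -2.5 0 0 0;1 -58 -38.8 -2.5 0 0 0;1 -58 -38.8 -2.5 0 0 0;1 -58 -38.8 -2.5 0 0 0;1 -58 -38.8 -2.5 0 0 0;1 -58 -38.8 -2.5 0 0 0;1 -58 -38.8 -2.5 0 0 0;1 -58 -38.8 -2.5 0 0 0")

```text
time_s: 2.77
eef_pos: [584.0, -117.3, 273.1]
ee_rot: [-0.0, 0.214, 0.977, 0.0]
force: [-0.5, 0.9, 0.4]
grip_width: 0.998
grip_force: 0.0
```

Run:
```python
from h import *
st=sense();m=camera_model("wrist");im=capture("wrist");save(im,"w1.png")
print(st["time_s"],st["eef_pos"],st["joints"],st["force"])
for x in spot_point("wrist","cap_knob")[:2]: print(x["xy"],x["score"],atz(m,x["xy"],124))
for x in trace("wrist","cap_knob")[:1]:
    c=max(cv2.findContours(x["mask"].astype(np.uint8),0,1)[0],key=len);e=cv2.fitEllipse(c);print(e,atz(m,e[0],106))
```

```text
2.7667 [ 584.01506782 -117.29781406  273.14490188] [-3.94802178e-01  4.57308523e-01  1.22669866e+00  2.22707181e-04
  1.45815256e+00 -1.53487134e+00] [-0.48480526  0.92373397  0.36417344]
[278.1, 200.1] 0.57 [ 582.5 -118.3  124. ]
((277.3227233886719, 192.84613037109375), (114.19700622558594, 117.26802825927734), 96.153564453125) [ 580.1 -118.   106. ]
```

View pics/w1.png

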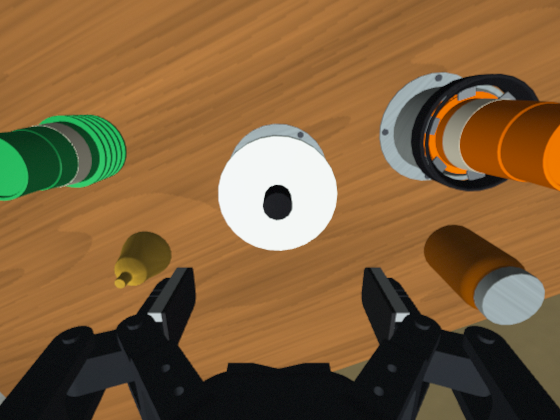

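Wrist view: cap disc centred at (277,193), knob at (277,202); green sleeve at the left, bell (130,270). Knob at about (582.5,-118). I descend and grip.

Request:
step_arm(commands="0.7 0.1 -0.1 4 0 0 0;0.7 0.1 -0.1 8 0 0 0;0.7 0.1 -0.1 11 0 0 0;0.7 0.1 -0.1 13.4 0 0 0;0.7 0.1 -0.1 14.2 0 0 0;0.7 0.1 -0.1 14.2 0 0 0;0.2 0.1 -0.1 14.2 0 0 0;0.2 0.1 -0.1 14.2 0 0 0;0.2 0.1 -0.1 14.2 0 0 0;0.2 0.1 -0.1 14.2 0 0 0;0.2 0.1 -0.1 14.2 0 0 0;0.2 0.1 -0.1 14.2 0 0 0", newtons=40)

```text
time_s: 3.92
eef_pos: [583.7, -118.4, 133.5]
ee_rot: [0.002, 0.214, 0.977, -0.0]
force: [0.3, 0.6, 6.9]
grip_width: 0.309
grip_force: 39.5
```

Request:
step_arm(commands="0.2 0 0 -1 0 0 0;0.2 0 0 -2.5 0 0 0;0.2 0 0 -5 0 0 0;0.2 4 -0.5 -5 0 0 0;0.2 8 -1 -5 0 0 0;0.2 12 -1.5 -5 0 0 0;0.2 16 -2 -4 0 0 0;0.2 19 -2.4 -1 0 0 0;0.2 19 -2.4 2.5 0 0 0;0.2 19 -2.4 5 0 0 0;0.2 19 -2.4 7 0 0 0;0.2 19 -2.4 8 0 0 0;0.2 19 -2.4 8 0 0 0;0.2 19 -2.4 8 0 0 0")

```text
time_s: 5.08
eef_pos: [400.7, -60.9, 52.0]
ee_rot: [0.0, 0.214, 0.977, -0.0]
force: [-0.4, 1.1, -0.8]
grip_width: 0.31
grip_force: 39.7
```

Run:
```python
from h import *
st=sense();im=capture("side");im2=capture("top");save(np.hstack([im[150:350,100:400],im2[150:350,230:530]]),"s2.png");save(im2,"top2.png")
m=camera_model("top")
print(st["time_s"],st["eef_pos"],st["force"],st["grip_width"])
for n in("tube","tube_fingers"):
  for c in ("top","side"):
    for x in spot_point(c,n)[:2]: print(n,c,x["xy"],x["score"],atz(camera_model(c),x["xy"],0 if n=="tube" else 83))
```

```text
5.0833 [400.67677558 -60.89059813  52.01060827] [-0.43997787  1.05189364 -0.815037  ] 0.30957932321880766
tube top [320.3, 226.1] 0.88 [ 586.7 -115.2    0. ]
tube side [288.6, 271.2] 0.63 [ 581.4 -117.2    0. ]
tube side [290.0, 243.9] 0.36 [610.8 -22.1   0. ]
tube_fingers top [321.9, 224.6] 0.73 [ 575.8 -110.6   83. ]
tube_fingers side [292.8, 243.6] 0.68 [ 592.1 -113.2   83. ]
```

View pics/s2.png

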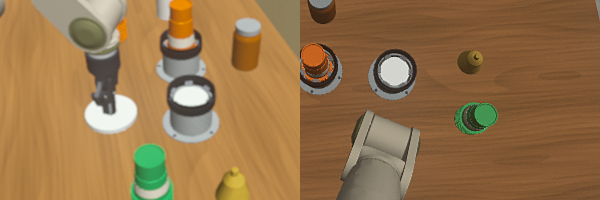

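The cap hangs level from the gripper, left picture (110,113), with the open dispenser at (190,95). I lower it.

Request:
step_arm(commands="0.2 0 0 0.5 0 0 0;0.2 0 0 0.9 0 0 0;0.2 0 0 1.2 0 0 0;0.2 0 0 1.4 0 0 0;0.2 0 0 1.4 0 0 0;0.2 0 0 1.4 0 0 0")

```text
time_s: 5.88
eef_pos: [400.0, -60.6, 37.5]
ee_rot: [-0.0, 0.214, 0.977, 0.0]
force: [-3.4, 1.3, 8.0]
grip_width: 0.314
grip_force: 40.7
```

Request:
step_arm(commands="1 0 0 0 0 0 0;1 0 0 0 0 0 0;1 0 0 0 0 0 0;1 0 0 0 0 0 0;1 0 0 -2 0 0 0;1 0 0 -5 0 0 0;1 0 0 -9 0 0 0;1 0 0 -13 0 0 0;1 0 0 -17 0 0 0;1 -2 0.2 -21 0 0 0;1 -19 2.4 -22.5 0 0 0;1 -19 2.4 -22.5 0 0 0;1 -19 2.4 -22.5 0 0 0;1 -19 2.4 -22.5 0 0 0;1 -19 2.4 -22.5 0 0 0;1 -19 2.4 -22.5 0 0 0;1 -19 2.4 -22.5 0 0 0;1 -19 2.4 -22.5 0 0 0")

```text
time_s: 7.38
eef_pos: [582.0, -117.8, 262.4]
ee_rot: [-0.0, 0.214, 0.977, 0.0]
force: [-0.1, 0.4, 0.2]
grip_width: 1.002
grip_force: 0.0
```

Run:
```python
from h import *
st=sense();m=camera_model("wrist");im=capture("wrist");save(im,"w3.png")
print(st["time_s"],st["eef_pos"],st["force"],m["eye"])
for n,h in(("tube",0),("tube_fingers",83)):
  for x in spot_point("wrist",n)[:2]: print(n,x["xy"],x["score"],atz(m,x["xy"],h))
# project predicted circles: print dark collar ellipse and white plate ellipse
g=im.astype(int);box=np.zeros(g.shape[:2],np.uint8);box[100:290,190:370]=1
for nm,mk,h in(("collar",(g.max(2)<60)&(box>0),104),("plate",(g.min(2)>200)&(box>0),80)):
    cs=cv2.findContours(mk.astype(np.uint8),0,1)[0];c=max(cs,key=cv2.contourArea);e=cv2.fitEllipse(cv2.convexHull(c));print(nm,e,atz(m,e[0],h))
```

```text
7.3833 [ 582.03146097 -117.81375234  262.36440086] [-0.07408559  0.43229979  0.17902779] [503.91385807 -83.56925179 387.71188288]
tube [278.1, 178.3] 0.97 [ 584.2 -120.5    0. ]
tube_fingers [271.6, 193.3] 0.92 [ 579.1 -125.8   83. ]
collar ((278.40228271484375, 195.00376892089844), (108.67760467529297, 108.91256713867188), 12.831871032714844) [ 578.4 -117.5  104. ]
plate ((278.5238037109375, 192.2467803955078), (69.37057495117188, 72.17616271972656), 91.58189392089844) [ 581.9 -118.9   80. ]
```

View pics/w3.png

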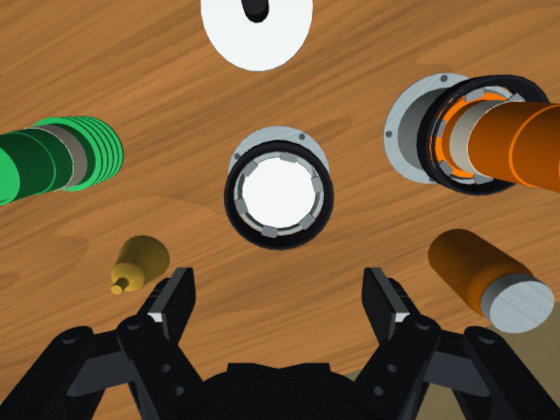

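Wrist: cap lies knob up at (257,30), open collar centred at (278,195), green sleeve at left (60,155). I fit the collar's top circle properly while the arm stands here.

```bash
cat >> h.py <<'E'
from scipy.optimize import least_squares
def circ(m,pts,z,r):
    P=np.array([atz(m,p,z)[:2] for p in pts])
    f=least_squares(lambda c:np.hypot(*(P-c).T)-r,P.mean(0),loss="soft_l1")
    return f.x.round(1),round(float(np.abs(f.fun).mean()),2)
def outline(mask):
    return max(cv2.findContours(mask.astype(np.uint8),0,1)[0],key=cv2.contourArea)
E
python3 - <<'E'
from h import *
m=camera_model("wrist");g=cv2.imread("pics/w3.png").astype(int)
box=np.zeros(g.shape[:2],bool);box[100:260,190:370]=1
c=cv2.convexHull(outline((g.max(2)<60)&box))[:,0]
print("outer",circ(m,c[c[:,1]>195],104,57))
# inner mouth edge: first non-dark pixel outward-in
p=outline((g.min(2)>200)&box)[:,0]
print("plate",circ(m,p,83,37.5))
# inner side of the dark ring along radii
pts=[]
for a in np.linspace(0,2*np.pi,72,endpoint=False):
    for r in np.arange(62,30,-.5):
        x,y=278.5+r*np.cos(a),194+r*np.sin(a)
        if g[int(y),int(x)].max()>=60 and r<52: pts.append((x,y,r,a));break
print([round(q[2],1) for q in pts[::3]])
E
```

```text
outer (array([ 581.3, -119.1]), 0.91)
plate (array([ 583.4, -119.7]), 0.84)
[np.float64(45.0), np.float64(46.0), np.float64(45.5), np.float64(45.0), np.float64(42.5), np.float64(42.0), np.float64(41.5), np.float64(44.0), np.float64(42.5), np.float64(43.5), np.float64(44.0), np.float64(45.0), np.float64(44.5), np.float64(45.0), np.float64(44.0), np.float64(43.0), np.float64(43.0), np.float64(42.0), np.float64(43.0), np.float64(42.0), np.float64(42.5), np.float64(43.5), np.float64(44.0), np.float64(45.0)]
```

Request:
step_arm(commands="1 4 4 0 0 0 0;1 8 8 0 0 0 0;1 3.3 24.2 0 0 0 0;1 3.3 24.2 0 0 0 0;1 3.3 24.2 0 0 0 0;1 3.3 24.2 0 0 0 0;1 3.3 24.2 0 0 0 0;1 3.3 24.2 0 0 0 0;1 3.3 24.2 0 0 0 0")

```text
time_s: 8.28
eef_pos: [653.6, 116.0, 262.1]
ee_rot: [-0.0, 0.213, 0.977, -0.0]
force: [0.0, -0.1, -0.6]
grip_width: 1.004
grip_force: 0.0
```

I had the sign of that y shift wrong; the arm stayed high and touched nothing. Going back to the green sleeve.

Request:
step_arm(commands="1 0 -48.4 0 0 0 0;1 0 -48.4 0 0 0 0;1 0 -48.4 0 0 0 0;1 0 -48.4 0 0 0 0;1 0 -48.4 0 0 0 0;1 0 -48.4 0 0 0 0;1 0 -48.4 0 0 0 0;1 0 -48.4 0 0 0 0;1 0 -48.4 0 0 0 0;1 0 -48.4 0 0 0 0;1 0 -48.4 0 0 0 0;1 0 -48.4 0 0 0 0;1 0 -48.4 0 0 0 0;1 0 -48.4 0 0 0 0;1 0 -48.4 0 0 0 0;1 0 -48.4 0 0 0 0")

```text
time_s: 9.62
eef_pos: [451.8, -323.5, 262.7]
ee_rot: [0.0, 0.213, 0.977, -0.0]
force: [0.5, -0.1, 0.5]
grip_width: 1.001
grip_force: 0.0
```

Run:
```python
from h import *
st=sense();m=camera_model("wrist");im=capture("wrist");save(im,"w4.png")
print(st["time_s"],st["eef_pos"])
for n,h in(("green_center",74),("green_rim",52)):
  for x in spot_point("wrist",n)[:1]: print(n,x["xy"],x["score"],atz(m,x["xy"],h))
for x in trace("wrist","green_center")[:1]: print(x["rect"])
g=im.astype(int)
c=outline((g[...,1]>g[...,0]+40)&(g[...,1]>130));e=cv2.fitEllipse(cv2.convexHull(c));print(e,circ(m,cv2.convexHull(c)[:,0],148,29), cv2.boundingRect(c))
```

```text
9.6167 [ 451.77285403 -323.53672614  262.6802789 ]
[277.6, 193.4, 70.3, 93.9]
((275.2473449707031, 191.7275848388672), (73.6824951171875, 98.2915267944336), 1.4929128885269165) (array([ 439.2, -321.2]), 8.43) (241, 144, 71, 96)
```

View pics/w4.png

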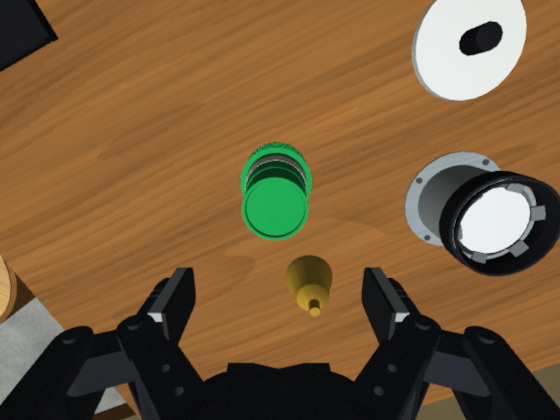

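Wrist: green top circle centred at about (275,208), with the rims behind at (277,165); bell at (312,285), clear of the fingers.

Run:
```python
from h import *
m=camera_model("wrist");g=cv2.cvtColor(cv2.imread("pics/w4.png"),cv2.COLOR_BGR2RGB).astype(int)
c=cv2.convexHull(outline((g[...,1]>g[...,0]+40)&(g[...,1]>130)))[:,0]
print(circ(m,c[c[:,1]>208],148,29),atz(m,(275,208),148))
# rims: top edge far side z~52? lowest rim outer edge at z 0..4
print(circ(m,c[c[:,1]<172],3,42))
```

```text
(array([ 446.9, -326.1]), 0.15) [ 446.3 -325.7  148. ]
(array([ 448.6, -327.6]), 0.72)
```

Request:
step_arm(commands="1 0.3 -0.4 3 0 0 0;1 0.3 -0.4 6.5 0 0 0;1 0.3 -0.4 9.5 0 0 0;1 0.3 -0.4 12 0 0 0;1 0.3 -0.4 13.3 0 0 0;1 0.3 -0.4 13.3 0 0 0;0.5 0.3 -0.4 13.3 0 0 0;0.5 0.3 -0.4 13.3 0 0 0;0.5 0.3 -0.4 13.3 0 0 0;0.5 0.3 -0.4 13.3 0 0 0;0.5 0.3 -0.4 13.3 0 0 0", newtons=70)

```text
time_s: 10.73
eef_pos: [448.2, -327.1, 131.2]
ee_rot: [0.001, 0.214, 0.977, -0.001]
force: [0.0, 2.5, 5.7]
grip_width: 0.659
grip_force: 74.1
```

Request:
step_arm(commands="0.5 0 0 -2 0 0 0;0.5 0 0 -5 0 0 0;0.5 0 0 -9 0 0 0;0.5 0 0 -13 0 0 0;0.5 -0.5 3 -13.5 0 0 0;0.5 -1 6.5 -13.5 0 0 0;0.5 -1.5 10 -13.5 0 0 0;0.5 -2 13.5 -13.5 0 0 0;0.5 -2.5 17 -13.5 0 0 0;0.5 -3 20.5 -13.5 0 0 0;0.5 -3.5 23.5 -13.5 0 0 0;0.5 -3.5 24.5 -13.5 0 0 0;0.5 -3.5 24.5 -13.5 0 0 0;0.5 -3.5 24.5 -13.5 0 0 0")

```text
time_s: 11.9
eef_pos: [581.4, -118.9, 264.6]
ee_rot: [0.0, 0.213, 0.977, -0.0]
force: [0.7, 0.3, -1.4]
grip_width: 0.659
grip_force: 74.8
```

Run:
```python
from h import *
st=sense();m=camera_model("wrist");im=capture("wrist");a=capture("side");save(np.hstack([im[60:400,100:460],a[80:420,180:400]]),"w5.png")
print(st["time_s"],st["eef_pos"],st["force"],st["grip_width"],shift(st,[582.5,-119.3,st["eef_pos"][2]]))
ms=camera_model("side")
for x in trace("side","green_center")[:1]: print(x["rect"],x["score"])
for x in spot_point("side","green_rim")[:1]+spot_point("side","green_center")[:1]: print(x["xy"],x["score"])
```

```text
11.9 [ 581.36164456 -118.91030427  264.56046382] [ 0.70432005  0.30355589 -1.35494218] 0.6589769748140077 [-0.12  0.01  0.  ]
[291.0, 206.4, 35.2, 74.9] 0.79
[293.3, 201.8] 0.71
```

View pics/w5.png

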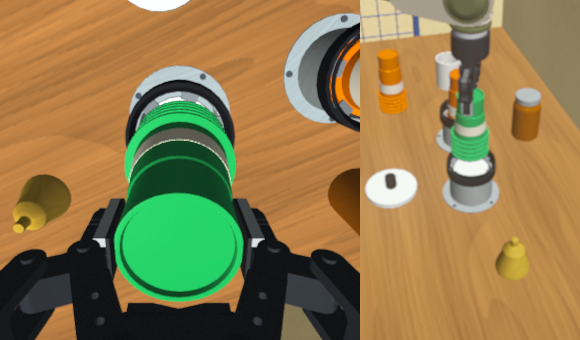

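Sleeve is upright over the dispenser mouth: left picture, rims at (180,125) inside the collar ring; right picture, sleeve (470,130) above collar (470,165). I lower into the funnel.

Request:
step_arm(commands="0.5 -0.1 0 1.5 0 0 0;0.5 -0.1 0 2.5 0 0 0;0.5 -0.1 0 3.2 0 0 0;0.5 -0.1 0 3.8 0 0 0;0.5 -0.1 0 4.3 0 0 0;0.5 -0.1 0 4.3 0 0 0")

```text
time_s: 12.65
eef_pos: [582.2, -119.1, 220.3]
ee_rot: [-0.001, 0.214, 0.977, 0.0]
force: [-0.2, 0.7, -1.9]
grip_width: 0.66
grip_force: 74.8
```

Request:
step_arm(commands="0.5 0 0 0.4 0 0 0;0.5 0 0 0.8 0 0 0;0.5 0 0 1.2 0 0 0;0.5 0 0 1.6 0 0 0;0.5 0 0 2 0 0 0;0.5 0 0 2.5 0 0 0;0.5 0 0 3 0 0 0;0.5 0 0 3.5 0 0 0;0.5 0 0 3.5 0 0 0", newtons=100)

```text
time_s: 13.4
eef_pos: [582.9, -119.2, 186.3]
ee_rot: [0.001, 0.214, 0.977, -0.0]
force: [1.4, 0.3, 7.1]
grip_width: 0.655
grip_force: 107.6
```

Going in cleanly (7 N, little side force).

Request:
step_arm(commands="0.5 0 0 0.5 0 0 0;0.5 0 0 1 0 0 0;0.5 0 0 1.5 0 0 0;0.5 0 0 2 0 0 0;0.5 0 0 2.5 0 0 0;0.5 0 0 3 0 0 0;0.5 0 0 3.5 0 0 0;0.5 0 0 4 0 0 0;0.5 0 0 4.3 0 0 0;0.5 0 0 4.3 0 0 0;0.5 0 0 4.3 0 0 0")

```text
time_s: 14.32
eef_pos: [583.4, -119.3, 144.7]
ee_rot: [0.002, 0.214, 0.977, -0.0]
force: [0.9, 1.4, 11.7]
grip_width: 0.659
grip_force: 108.2
```

Request:
step_arm(commands="0.5 0 0 0.2 0 0 0;0.5 0 0 0.3 0 0 0;0.5 0 0 0.3 0 0 0;0.5 0 0 -0.5 0 0 0;0.5 0 0 -1.1 0 0 0;0.5 0 0 -1.3 0 0 0;0.5 0 0 -1.3 0 0 0")

```text
time_s: 14.9
eef_pos: [583.3, -119.4, 158.3]
ee_rot: [0.002, 0.214, 0.977, -0.0]
force: [0.1, 0.5, 10.5]
grip_width: 0.654
grip_force: 108.1
```

Request:
step_arm(commands="0.5 0 0 -0.2 0 0 0;1 0 0 -0.2 0 0 0;1 0 0 -0.2 0 0 0;1 0 0 -0.2 0 0 0;1 0 0 -0.2 0 0 0;1 0 0 -0.2 0 0 0;1 0 0 -2 0 0 0;1 0 0 -5 0 0 0;1 0 0 -9 0 0 0;1 0 0 -12 0 0 0;1 0 0 -12 0 0 0;1 0 0 -12 0 0 0")

```text
time_s: 15.9
eef_pos: [582.8, -119.3, 277.6]
ee_rot: [0.001, 0.214, 0.977, -0.0]
force: [1.1, -0.6, -1.1]
grip_width: 1.0
grip_force: 0.0
```

Run:
```python
from h import *
st=sense();m=camera_model("wrist");im=capture("wrist");a=capture("side");t=capture("top")
save(np.hstack([im[60:400,100:460],a[120:460,180:400][:300].repeat(1,0) if 0 else np.vstack([a[120:420,180:400],np.zeros((40,220,3),np.uint8)])]),"w6.png")
print(st["time_s"],st["eef_pos"],st["force"])
g=im.astype(int);c=cv2.convexHull(outline((g[...,1]>g[...,0]+40)&(g[...,1]>130)))[:,0];c=c[c[:,1]>np.median(c[:,1])]
for h in (165,170,175,178,182,186,190): print(h,circ(m,c,h,29))
ms=camera_model("side")
for n in ("green_rim","green_center"):
  for cm,mm in(("wrist",m),("side",ms)):
    for x in spot_point(cm,n)[:1]: print(n,cm,x["xy"],x["score"],atz(mm,x["xy"],82 if n=="green_rim" else 104))
```

```text
15.9 [ 582.81825503 -119.27041771  277.59439976] [ 1.14733661 -0.62249219 -1.14202756]
165 (array([ 587.9, -121.5]), 1.01)
170 (array([ 585.5, -120.4]), 0.72)
175 (array([ 583. , -119.4]), 0.47)
178 (array([ 581.6, -118.7]), 0.48)
182 (array([ 579.6, -117.8]), 0.57)
186 (array([ 577.7, -116.9]), 0.67)
190 (array([ 575.7, -116.1]), 0.78)
green_rim side [289.5, 244.3] 0.6 [ 584.3 -112.5   82. ]
green_center side [292.7, 237.8] 0.94 [ 590.6 -116.7  104. ]
```

View pics/w6.png

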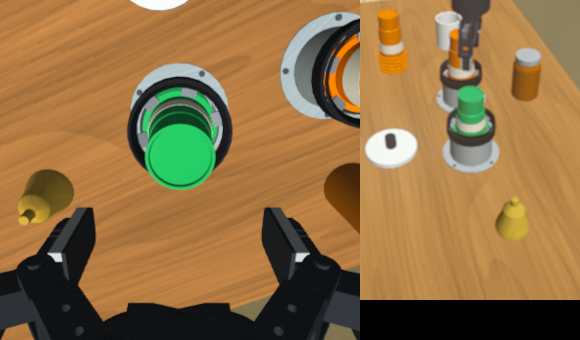

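The sleeve stands in the dispenser, (180,155) left and (470,110) right, upright; its top reads about 175–178 mm, which fits latched. I verify with closed fingertips.

Request:
step_arm(commands="0 0 0 2 0 0 0;0 0 0 4 0 0 0;0 0 0 6 0 0 0;0 0 0 6 0 0 0;0 0 0 6 0 0 0;0 0 0 6 0 0 0;0 0 0 7 0 0 0;0 0 0 7.5 0 0 0;0 0 0 7.8 0 0 0;0 0 0 7.8 0 0 0;0 0 0 7.8 0 0 0", newtons=30)

```text
time_s: 17.17
eef_pos: [582.5, -119.1, 198.3]
ee_rot: [-0.0, 0.214, 0.977, -0.0]
force: [0.0, 0.8, -0.0]
grip_width: 0.001
grip_force: 0.0
```

No contact with the tips at 181 mm, so it is latched. One confirming press, then up.

Request:
step_arm(commands="0 0 0 0.3 0 0 0;0 0 0 0.7 0 0 0;0 0 0 1.1 0 0 0;0 0 0 1.5 0 0 0;0 0 0 1.8 0 0 0;0 0 0 2 0 0 0;0 0 0 2 0 0 0")

```text
time_s: 17.75
eef_pos: [583.1, -119.3, 179.8]
ee_rot: [0.002, 0.214, 0.977, -0.0]
force: [-1.5, 1.3, 11.9]
grip_width: 0.001
grip_force: 5.8
```

Request:
step_arm(commands="0 0 0 -0.5 0 0 0;0 0 0 -1.2 0 0 0;0 0 0 -1.8 0 0 0;0 0 0 -1.8 0 0 0")

```text
time_s: 18.08
eef_pos: [583.0, -119.3, 197.7]
ee_rot: [0.001, 0.214, 0.977, -0.0]
force: [0.1, -0.0, -0.2]
grip_width: 0.001
grip_force: 0.0
```

Free at 180.7 mm after the press: latched. I retreat, check once and hand in.

Request:
step_arm(commands="0 0 0 -3 0 0 0;0 0 0 -6 0 0 0;0 0 0 -9 0 0 0;0 5 0 -10 0 0 0;0 10 0 -10 0 0 0;0 15 0 -10 0 0 0;0 18 0 -10 0 0 0;0 18 0 -10 0 0 0;0 18 0 -10 0 0 0;0 18 0 -10 0 0 0;0 18 0 -10 0 0 0;0 18 0 -10 0 0 0")

```text
time_s: 19.08
eef_pos: [419.7, -44.4, 295.9]
ee_rot: [-0.0, 0.214, 0.977, 0.0]
force: [-0.3, -0.1, -0.2]
grip_width: 0.004
grip_force: 0.0
```

Run:
```python
from h import *
save(capture("side"),"s7.png");print(sense()["time_s"])
```

```text
19.1333
```

View pics/s7.png

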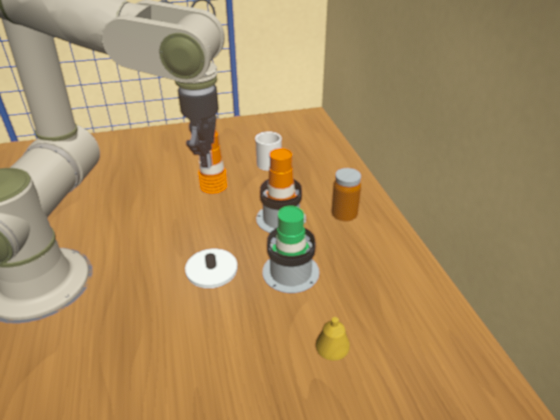

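Cap is flat at (211,267) with its knob up, the sleeve is seated at (291,240), and the bystanders are untouched.

```bash
python3 -c "
from rig import *
print(finish_job())"
```

```text
the job is handed in; nothing more can be done
None
```

Job handed in at about 19 s: the cap lies flat on the counter, knob up, and the green sleeve is latched (its top stayed below 181 mm after a confirming press); the orange cups, mug, bell and sugar jar were not touched.

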